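Pack and clamp the supply case

TASK

Pack the white supply case for a home visit: put the small loose carton into the free space in the case beside the carton already there, then fit the lid, its tongue under the steel hood at one end of the case, down level on the seal. Then swing the steel clamp at the other end over and press it until it snaps fully down on the lid, without forcing anything and leaving the other things on the worktop where they are.

Things in the scene. Friction and masses are not known exactly. Their poses are not given: they have to be found in the camera images.
- case: white open plastic case, fixed. Origin: centre of underside, z up, long side along y; all offsets of its parts are in this frame. Outside 130 x 200 mm, rim flange 142 x 212; inside 122 x 192, floor at z = 4, rim at z = 72 mm. A fixed carton 64 mm wide, 45 mm high already fills y = +24 to +92 mm; y = -96 to +24 mm is free. Steel hood (keeper) at the +y end, steel clamp at the -y end
- case_mouth (a point): on the case at (0, 0, 76) mm: centre of the mouth, level with the top of the black rubber seal on the rim, which yields up to 4 mm (about 20 N)
- keeper (a point): on the case at (0, 107, 79.5) mm: middle of the mouth of the slot under the steel hood. The slot opens towards the case's -y, is 74 mm wide (x) between side posts that begin at y = 112 mm, reaches from z = 72 to 88 mm and ends at a back wall at y = 119.5 mm; the hood's top is at z = 92 mm
- clamp_hinge (a point): on the case at (0, -124, 82) mm: middle of the clamp's hinge axis, which runs along the case's x. Two ears at x = -27 and +27 mm, 4 mm thick, y = -112 to -132 mm, up to z = 91 mm, carry it; the lid's lip goes between them
- clamp (a joint): clamp angle, rad: 0 = down on the lid, handle along the case's +y; pi/2 = upright; starts open at 1.7 to 2.15 (leaning outward). Over-centre: a spring drives it back open until about 0.45 rad from closed, then snaps it shut; pushing it over takes 10 to 14 N at 60 mm from the hinge. Closed, its nose bar, 16 mm from the hinge, holds the lid's lip 3.5 mm down into the seal
- clamp_end (a point): middle of the rounded bead (8 mm thick) across the end of the clamp's handle, 73 mm from the hinge. The handle is a steel plate 36 mm wide (x), 4 mm thick, from the hinge to this bead; when closed its upper (outer) face lies 8 mm above the hinge axis, the bead's top 12 mm above it
- lid: white plastic lid, about 0.32 kg, right way up on the worktop. Origin: centre of its underside (foot of the rib), z up, long side along y. Plate 142 x 212 mm, z = 10 to 15 mm; under it a locating rib, 116 x 186 mm outside, 10 mm deep, enters the case with 3 mm to spare all round. Fitted on the seal its origin is 66 mm above the case's (clamped: 62.5), axes alike
- lid_tongue (a point): on the lid at (0, 116, 12.5) mm: middle of the outer edge of its tongue (60 mm wide, 5 mm thick). Hood and rib forbid a straight drop: with the lid tilted 6 to 12 degrees, tongue end low, the tongue goes into the hood's slot first, then the lip end is lowered
- lid_lip (a point): on the lid at (0, -113, 12.5) mm: middle of the outer edge of its lip (40 mm wide, 5 mm thick), on which the clamp presses
- lid_handle (a point): on the lid at (0, 0, 41) mm: middle of its handle bar, 72 mm along y, 14 mm wide (x), z = 34 to 48 mm, on two posts at y = -30 and +30 mm; pinch it across x
- carton: the loose small carton to be packed, 52 (x) by 86 (y) by 58 (z) mm, upright on the worktop to the right of the case. Origin: centre of its underside. It fits the free space with its 86 mm side along the case's x
- carton_mid (a point): centre of the loose carton, 29 mm above its underside
- kidney_dish: bystander: steel kidney dish, 95 (x) by 216 (y) by 34 mm. Origin: centre of its underside
- bottle: bystander: brown squeeze bottle, 53 mm across, 186 mm high. Origin: centre of its underside
- tape: bystander: roll of white tape lying flat, 66 mm across, 25 mm high. Origin: centre of its underside
There are look-alikes about, which are no part of the job. What is shaped like the carton but orange is not meant.

How it is judged (in metres and radians):
On the way, in this order (a step that is already met when the one before it is completed fails the run):
1. the loose carton lies inside the case (z of carton_mid in the frame of case below 0.045 m and x of carton_mid in the frame of case between -0.05 and 0.05 m and y of carton_mid in the frame of case between -0.085 and 0.02 m), for 0.2 s.
2. the lid lies level on the seal, its tongue under the hood, the clamp still open (y of lid_tongue in the frame of case between 0.109 and 0.123 m and z of lid_tongue in the frame of case between 0.068 and 0.084 m and z of lid_lip in the frame of case between 0.068 and 0.083 m and angle between the z axis of lid and the z axis of case, either way round below 0.04 rad and value of joint clamp above 0.6 rad and x of lid_tongue in the frame of case between -0.012 and 0.012 m), for 0.2 s.
At the end, for the whole second after the job is handed in: The loose carton is inside the case, the lid lies level on the case (within 0.04 rad) with its tongue at least 2 mm under the hood and its lip pressed at least 1 mm into the seal, and the clamp is snapped down (within 0.08 rad of closed); everything at rest (all of step 1 and value of joint clamp below 0.08 rad and y of lid_tongue in the frame of case between 0.109 and 0.123 m and z of lid_tongue in the frame of case between 0.068 and 0.082 m and z of lid_lip in the frame of case between 0.068 and 0.0775 m and angle between the z axis of lid and the z axis of case, either way round below 0.04 rad and linear speed of lid below 0.02 m/s and x of lid_tongue in the frame of case between -0.012 and 0.012 m); the robot touches nothing.
It fails at once if the robot pushes on the case or its clamp with more than 60 N (contact force between any of the fingers, the arm and case above 60 N).
It fails at once if the kidney dish, the bottle or the tape is moved more than 30 mm (distance of any of kidney_dish, bottle, tape from where it was at the start of the episode above 0.03 m).
It also fails if it takes over 72 s, if anything falls off the work surface, if the arm or the gripper's body presses on something with over 40 N, if the wrist force passes 120 N, or if a joint passes its speed limit or range.

ROBOT

A 7-joint arm with a two-finger parallel gripper is mounted at the origin on a cart in front of the work surface, level with it; the furniture and walls round the work are solid. World frame = base frame: x ahead of the robot, y to its left, z up, the work surface at z = 0. Lengths are in mm, angles in rad, forces in N, time in s.
With the tool pointing down it reaches from about 425 to 800 mm from the base axis. Payload 8.3 kg.
Tool frame: the origin (TCP) lies midway between the tips of the shut fingers; the grasp point (between the pads) lies bot.tcp_to_grasp behind it (bot.tcp_to_grasp is the distance from the TCP to the grasp point, in mm); z points along the fingers, y is the line along which they close (so a half turn about z gives the same grasp; the last joint's range is limited). The gripper opens to 85 mm and grips with 20 to 120 N. Pads are 22 mm wide; open, the fingers measure 114 mm over their backs; the gripper's body (76 mm by 85 mm) begins 54 mm behind the grasp point. The pads swing forward as they close: fully open they stand 13 mm farther back than shut.
Start: joints at [1.15, 0.383, 0.016, 1.37, -0.006, 1.388, -0.046], TCP at [218.92, -585.386, 231.279] pointing down, gripper open.
Joint ranges: [-2.95, 2.95], [-0.25, 2.06], [-1.52, 1.56], [0.18, 2.33], [-1.44, 4.58], [0.02, 2.06], [-3.01, 3.01]. Speed limits (rad/s): [2.39, 2.39, 3.01, 3.01, 3.14, 3.14, 3.14].

INTERFACE

Orientations are given as [roll, pitch, yaw] about the fixed x, y, z axes, in that order (R = Rz(yaw) Ry(pitch) Rx(roll)).
In Python, from plant import bot gives the robot as it stands.
- The arm moves only by the tool drive_tool, never from a script. Its argument "steps" is a list of rows, each a list of 7 numbers: the shift along the tool's x, y, z in m, then the turn, a rotation vector about the tool's x, y, z in rad, then the closure, from 0 (fully open) to 1 (shut). In form: [[tx, ty, tz, wx, wy, wz, claw], ...]. A call has 1 to 10 rows; each row is the pose to reach, as a shift and turn from the pose commanded when the call began, along the tool's axes at that moment; what a row does not reach only later rows make up. A row lasts 1/10 s, in which the tool goes at most 50 mm and 8.59 degrees, less where a joint would pass 70% of its speed; a pose out of reach is approached as far as the arm can. A call with a gripper value outside its range is refused whole. The fingers move at their own pace and stop on an object; "squeeze" is the grip in N (left out, the last holds). Time passes only in rows, so rows that repeat a pose let the fingers close. It gives the time, the measured TCP pose, the force, the opening and the grip force at its end, in the units of the state.
- bot.read_state(): the state, without advancing time (a new reading comes with each control period).
- bot.grab_frame(name): name is "scene" or "top" or "wrist"; returns a dict with "pixels" (384x512x3 uint8, blue, green, red), "depth" (384x512 float32, mm along the optical axis (not along the pixel's ray), 0 where there is no reading), "fx", "fy", "cx", "cy" (pixels), "D" ([k1, k2, p1, p2, k3] as OpenCV has them; the pictures are not rectified), "R" (3x3) and "t" (3): a world point X has camera coordinates R X + t. Camera axes: x right, y down, z forward; pixel columns grow to the right and rows downward; lengths in mm; the calibration is good to about 2 mm. A picture is of the moment at which its call begins.
- bot.close_job(): hands the job in; it is judged then, once.
The state is a dict: "t": time; "joints": joint angles; "qvel": joint speeds; "joint_efforts": joint torques, N m; "eef_pos": TCP position; "tcp_rot": TCP orientation; "wrist_force": force on the tool from outside, world axes, zero at the start; "wrist_torque": the same for the moment, N m; "grip_width": finger opening in mm; "gripper_force": force on a finger pad.
Only numpy, scipy, OpenCV 4.12 (cv2) and the standard library are available. Lean on these libraries where they do the work, as an engineer would, in place of code of your own. Each camera call takes 0.05 s, during which the arm holds its last target. There are 200 camera calls.

## Working session

There is one attempt and no reset: what is moved stays moved. The work goes in short steps, Python scripts to look and compute and a tool call to move; the robot and the scene stay as the last step left them, time stands still between calls to the robot, and variables do not carry over. Pictures are saved under pics/ and viewed, at most 10 in all, crops included, and the job is handed in when it is done.

Besides the shell and the picture viewer there is one more tool, called after "Request:" as name(argument=value, ...), one argument or row to a line, values as JSON. drive_tool: Moves the arm, as the interface text tells. Its arguments: {"type":"object","properties":{"steps":{"type":"array","items":{"type":"array","items":{"type":"number"}}},"squeeze":{"type":"number"}},"required":["steps"]}

```bash
mkdir -p pics
cat > h.py <<'E'
import numpy as np, cv2
from scipy.spatial.transform import Rotation as Ro
from plant import bot
def pts(f):
    d=f["depth"];h,w=d.shape;u,v=np.meshgrid(np.arange(w),np.arange(h))
    K=np.array([[f["fx"],0,f["cx"]],[0,f["fy"],f["cy"]],[0,0,1.]])
    n=cv2.undistortPoints(np.stack([u,v],-1).reshape(-1,1,2).astype(np.float32),K,np.array(f["D"],float)).reshape(h,w,2)
    P=np.dstack([n*d[...,None],d])
    X=(P-np.array(f["t"]).reshape(3))@np.array(f["R"])
    X[d<=0]=np.nan
    return X
def grab(n,save=None):
    f=bot.grab_frame(n)
    if save: cv2.imwrite("pics/"+save,f["pixels"])
    np.savez("last_"+n,X=pts(f),px=f["pixels"])
    return f
E
python3 - <<'E'
from h import *
a=grab("top","top0.png");b=grab("scene","scene0.png")
cv2.imwrite("pics/both.png",cv2.resize(np.vstack([a["pixels"],b["pixels"]]),None,fx=.78,fy=.78))
for f in (a,b): print(np.array(f["R"]).round(2).tolist(),-(np.array(f["R"]).T@np.array(f["t"])).round(0))
s=bot.read_state();print(s,bot.tcp_to_grasp)
E
```

```text
[[0.06, -1.0, -0.0], [-0.96, -0.05, -0.27], [0.27, 0.02, -0.96]] [  11.  -89. 1809.]
[[-0.55, -0.84, -0.01], [-0.6, 0.4, -0.69], [0.59, -0.37, -0.72]] [-582.  602. 1415.]
{'t': 0.1, 'joints': array([ 1.15009205,  0.3841574 ,  0.01634602,  1.37103089, -0.00630487,
        1.38819069, -0.04649644]), 'qvel': array([-0.00086125, -0.0011327 ,  0.00101123, -0.00350791,  0.00018311,
        0.00024166, -0.00016835]), 'joint_efforts': array([ 4.58684764e-03, -6.29128861e+01,  8.47926959e-01, -3.72758245e+01,
        1.66547071e-02,  1.02665732e-02, -2.49041653e-05]), 'eef_pos': array([ 218.78467892, -584.98218066,  230.38478312]), 'tcp_rot': array([-3.13985477e+00,  8.63681243e-06,  3.57897389e-01]), 'wrist_force': array([-0.4294704 ,  0.51589217, -0.00707969]), 'wrist_torque': array([0.02000973, 0.05039306, 0.0438772 ]), 'gripper_force': 0.0, 'grip_width': 85.48747616319137} 18.700000000000003
```

View pics/top0.png

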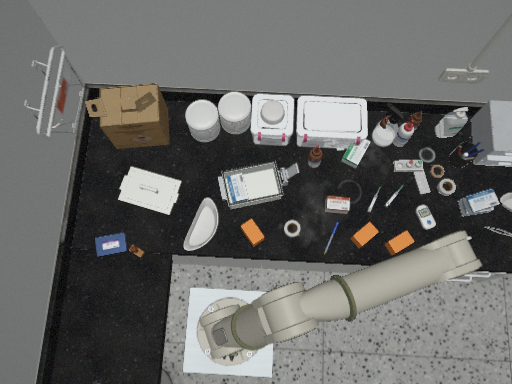

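View pics/scene0.png

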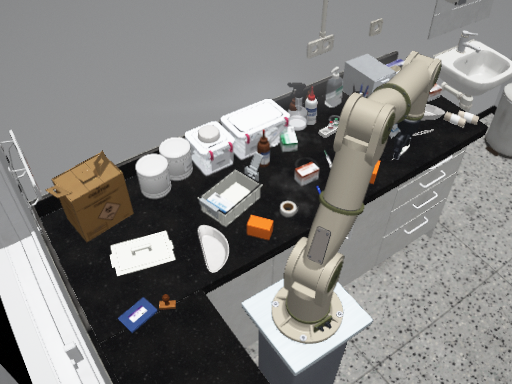

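The top picture shows the case at (252,186), with its hood on the left at (222,188) and the clamp on the right at (290,172). The lid is at (150,190), the dish at (202,224), the bottle at (315,157) and the tape at (292,228).
Things that could be taken for the carton: white/red box (338,204), orange boxes (253,232), (365,235) and (400,242), green/white box (355,152), and white/red box (408,166). I choose (338,204) and will check its size and a close crop.

Run:
```python
from h import *
z=np.load("last_top.npz");X=z["X"];px=z["px"]
c=np.hstack([cv2.resize(px[140:225,305:425],None,fx=3.3,fy=3.3,interpolation=2),cv2.resize(px[140:225,205:325],None,fx=3.3,fy=3.3,interpolation=2)])
cv2.imwrite("pics/crop0.png",c)
def blob(name,r,zl,zh):
    v0,v1,u0,u1=r;P=X[v0:v1,u0:u1].reshape(-1,3);P=P[(P[:,2]>zl)&(P[:,2]<zh)]
    (cx,cy),(w,h),a=cv2.minAreaRect(P[:,:2].astype(np.float32))
    print(name,len(P),"c",round(cx),round(cy),"size",round(w),round(h),"ang",round(a,1),"z med",np.median(P[:,2]).round(1),"max",P[:,2].max().round(1))
blob("carton",(190,220,320,356),45,75)
blob("redbox2",(157,175,390,426),8,80)
blob("green",(138,168,340,372),8,80)
blob("lid plate",(160,220,112,188),8,25)
blob("lid bar",(160,220,112,188),36,60)
blob("case rim",(158,212,222,286),62,84)
blob("hood",(170,205,212,232),85,100)
blob("clamp",(155,190,280,304),60,200)
blob("dish",(195,255,180,222),8,60)
blob("bottle",(143,170,303,325),100,220)
blob("bottle",(143,170,303,325),20,220)
blob("tape",(215,242,280,305),12,50)
blob("orange",(215,248,240,268),40,80)
```

```text
carton 322 c 487 -376 size 88 55 ang 84.1 z med 57.8 max 70.0
redbox2 326 c 668 -658 size 68 129 ang 2.3 z med 22.7 max 64.4
green 517 c 697 -454 size 100 136 ang 13.7 z med 47.4 max 79.4
lid plate 1877 c 515 351 size 240 301 ang 2.9 z med 16.5 max 25.0
lid bar 69 c 509 349 size 72 14 ang 75.3 z med 46.8 max 57.6
case rim 537 c 545 -52 size 145 252 ang 14.7 z med 74.1 max 83.8
hood 99 c 501 57 size 115 25 ang 23.0 z med 91.6 max 99.7
clamp 235 c 567 -184 size 81 64 ang 4.3 z med 98.5 max 151.4
dish 513 c 387 139 size 231 157 ang 4.2 z med 23.5 max 45.5
bottle 151 c 656 -281 size 51 42 ang 76.2 z med 122.9 max 194.4
bottle 329 c 679 -282 size 95 87 ang 2.2 z med 90.7 max 194.4
tape 152 c 389 -207 size 65 59 ang 7.7 z med 24.9 max 35.9
orange 328 c 361 -59 size 86 52 ang 38.9 z med 57.0 max 69.9
```

View pics/crop0.png

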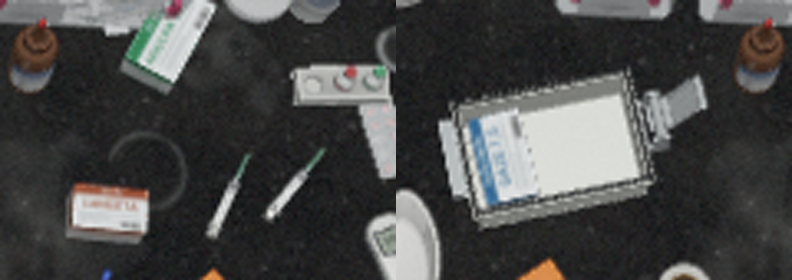

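The crop confirms it: the white/red box, at crop (110,210), measures 88 x 55 x 58 mm and is upright to the right of the case, so it is the carton. In the other half of the crop, the hood is on the left at (450,155) and the clamp leans outward at (685,100).

```bash
cat >> h.py <<'E'
def go(p,yaw,roll=180,R=None):
    """shift & rotvec from present pose to TCP p (mm), tool yaw deg; R overrides"""
    s=bot.read_state();R0=Ro.from_euler('xyz',s["tcp_rot"])
    R1=R if R is not None else Ro.from_euler('xyz',[roll,0,yaw],degrees=True)
    t=R0.inv().apply(np.array(p,float)-s["eef_pos"])/1000
    print("MOVE",t.round(4).tolist(),(R0.inv()*R1).as_rotvec().round(4).tolist())
def st():
    s=bot.read_state();print("t",round(s["t"],2),"p",s["eef_pos"].round(1),"rpy",np.degrees(s["tcp_rot"]).round(1),"F",s["wrist_force"].round(1),"w",round(s["grip_width"],1),"g",round(s["gripper_force"],1),"q",s["joints"].round(2))
E
python3 -c "
from h import *
go([487,-376,190],84)"
```

```text
MOVE [0.3244, -0.1017, 0.0406] [-0.0016, -0.001, -1.1082]
```

Request:
drive_tool(
  steps=[
    [0.324,-0.102,0.04,-0.0016,0,-1.108,0],
    [0.324,-0.102,0.04,-0.0016,0,-1.108,0],
    [0.324,-0.102,0.04,-0.0016,0,-1.108,0],
    [0.324,-0.102,0.04,-0.0016,0,-1.108,0],
    [0.324,-0.102,0.04,-0.0016,0,-1.108,0],
    [0.324,-0.102,0.04,-0.0016,0,-1.108,0],
    [0.324,-0.102,0.04,-0.0016,0,-1.108,0],
    [0.324,-0.102,0.04,-0.0016,0,-1.108,0],
    [0.324,-0.102,0.04,-0.0016,0,-1.108,0],
    [0.324,-0.102,0.04,-0.0016,0,-1.108,0],
  ],
)

```text
t: 1.1
eef_pos: [485.7, -377.4, 191.0]
tcp_rot: [3.141, 0.001, 1.462]
wrist_force: [-0.4, -0.2, -0.1]
grip_width: 85.3
gripper_force: 0.0
```

Run:
```python
from h import *
st()
f=grab("wrist","w1.png");X=np.load("last_wrist.npz")["X"]
P=X.reshape(-1,3);m=(np.abs(P[:,0]-487)<80)&(np.abs(P[:,1]+376)<90)
for zl,zh in ((50,65),):
    Q=P[m&(P[:,2]>zl)&(P[:,2]<zh)]
    if len(Q): print(len(Q),cv2.minAreaRect(Q[:,:2].astype(np.float32)),np.median(Q,0))
```

```text
t 1.1 p [ 485.7 -377.4  191. ] rpy [1.80e+02 1.00e-01 8.38e+01] F [-0.4 -0.2 -0.1] w 85.3 g 0.0 q [ 0.83  0.4  -0.3   1.45  0.12  1.31  0.41]
5634 ((485.865966796875, -379.5237121582031), (85.62359619140625, 50.16362380981445), 87.38500213623047) [ 485.95366549 -376.51473847   57.75805564]
```

View pics/w1.png

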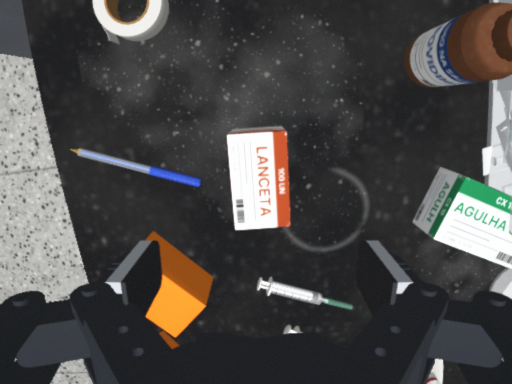

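The wrist picture shows the carton at (258,178), between the fingers, with nothing close to it except the syringe at (300,292). It is centred at about (486,-378) and its long side lies at 87°.

```bash
python3 -c "
from h import *
go([486,-378,24],87)"
```

```text
MOVE [0.0, 0.0005, 0.1671] [0.0004, 0.0013, -0.057]
```

Request:
drive_tool(
  steps=[
    [0,0,0.05,0,0.001,-0.057,0],
    [0,0,0.09,0,0.001,-0.057,0],
    [0,0,0.13,0,0.001,-0.057,0],
    [0,0,0.155,0,0.001,-0.057,0],
    [0,0,0.167,0,0.001,-0.057,0],
    [0,0,0.167,0,0.001,-0.057,0.7],
    [0,0,0.167,0,0.001,-0.057,0.7],
    [0,0,0.167,0,0.001,-0.057,0.7],
    [0,0,0.167,0,0.001,-0.057,0.7],
    [0,0,0.167,0,0.001,-0.057,0.7],
  ],
  squeeze=35,
)

```text
t: 2.15
eef_pos: [488.0, -377.5, 26.4]
tcp_rot: [3.138, 0.002, 1.523]
wrist_force: [-0.4, -0.8, 8.7]
grip_width: 52.0
gripper_force: 38.1
```

Request:
drive_tool(
  steps=[
    [0,0,0,0,0,0,0.7],
    [0,0,0,0,0,0,0.7],
    [0,0,-0.03,0,0,0,0.7],
    [0,0,-0.06,0,0,0,0.7],
    [0,0,-0.1,0,0,0,0.7],
    [0,0,-0.14,0,0,0,0.7],
    [0,0,-0.17,0,0,0,0.7],
    [0,0,-0.18,0,0,0,0.7],
    [0,0,-0.18,0,0,0,0.7],
  ],
)

```text
t: 3.05
eef_pos: [487.4, -376.9, 206.2]
tcp_rot: [3.137, 0.002, 1.523]
wrist_force: [0.3, -1.1, -0.9]
grip_width: 51.8
gripper_force: 37.3
```

```bash
python3 -c "
from h import *
go([546,-87,225],15)"
```

```text
MOVE [0.2924, 0.0447, -0.0192] [0.0048, -0.001, 1.261]
```

Request:
drive_tool(
  steps=[
    [0.03,0.005,-0.019,0,0,0.12,0.7],
    [0.07,0.01,-0.019,0,0,0.26,0.7],
    [0.11,0.016,-0.019,0.001,0,0.4,0.7],
    [0.15,0.023,-0.019,0.002,0,0.54,0.7],
    [0.19,0.03,-0.019,0.003,0,0.68,0.7],
    [0.23,0.035,-0.019,0.004,0,0.82,0.7],
    [0.26,0.04,-0.019,0.005,0,0.96,0.7],
    [0.285,0.044,-0.019,0.005,0,1.1,0.7],
    [0.292,0.0447,-0.019,0.005,-0.001,1.261,0.7],
    [0.292,0.0447,-0.019,0.005,-0.001,1.261,0.7],
  ],
)

```text
t: 4.05
eef_pos: [544.6, -84.9, 221.3]
tcp_rot: [-3.137, 0.005, 0.262]
wrist_force: [0.6, -0.3, -0.8]
grip_width: 51.8
gripper_force: 37.2
```

Request:
drive_tool(
  steps=[
    [0,0,0,0,0,0,0.7],
    [0,0,0,0,0,0,0.7],
  ],
)

```text
t: 4.25
eef_pos: [544.7, -88.4, 222.5]
tcp_rot: [-3.138, 0.004, 0.263]
wrist_force: [-0.3, -0.7, -0.7]
grip_width: 51.6
gripper_force: 37.2
```

Run:
```python
from h import *
st()
f=grab("wrist","w2.png");X=np.load("last_wrist.npz")["X"]
P=X.reshape(-1,3);P=P[~np.isnan(P[:,0])]
for zl,zh in ((66,82),(88,95)):
    Q=P[(P[:,2]>zl)&(P[:,2]<zh)&(np.abs(P[:,0]-540)<140)&(np.abs(P[:,1]+52)<180)]
    if len(Q): print(len(Q),cv2.minAreaRect(Q[:,:2].astype(np.float32)),np.median(Q,0),Q.min(0),Q.max(0))
```

```text
t 4.25 p [544.7 -88.4 222.5] rpy [-179.8    0.2   15.1] F [-0.3 -0.7 -0.7] w 51.6 g 37.2 q [ 0.36  0.25 -0.31  1.57  0.08  1.33 -1.27]
7596 ((544.8460083007812, -54.60206604003906), (140.02194213867188, 252.45913696289062), 15.384746551513672) [570.03269534   5.19142804  74.27586622] [ 449.15952345 -175.53283818   66.00355134] [638.69805211  78.53362449  81.97442632]
2354 ((541.952392578125, -58.74235534667969), (87.52742004394531, 261.99945068359375), 14.055521011352539) [525.3605995   56.17465495  91.62093875] [ 468.15886142 -185.64891618   88.00063541] [605.18708909  78.30453853  94.97415227]
```

View pics/w2.png

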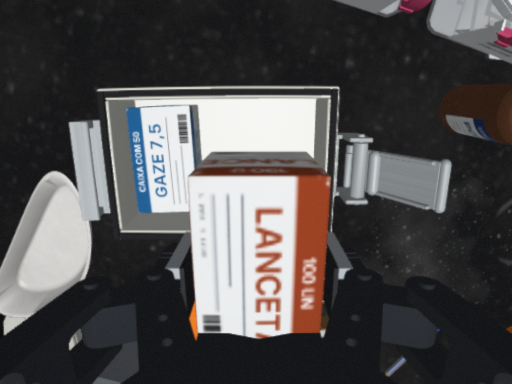

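```bash
cat > fit.py <<'E'
from h import *
from scipy.optimize import minimize
P=np.vstack([np.load("last_%s.npz"%n)["X"].reshape(-1,3) for n in ("wrist",)]);P=P[~np.isnan(P[:,0])]
def loc(P,c,yaw): 
    a=np.radians(yaw);d=P[:,:2]-c;return np.c_[d@[np.cos(a),np.sin(a)],d@[-np.sin(a),np.cos(a)],P[:,2]]
c=np.array([543.,-49]);yaw=15.
for it in range(3):
    L=loc(P,c,yaw)
    r=(L[:,2]>68)&(L[:,2]<80)
    def edge(ax,m,side,bins):  # outermost per bin
        o=1-ax;e=[]
        for b in bins:
            q=L[m&(np.abs(L[:,o]-b)<4)&(np.abs(L[:,ax])<125),ax]
            q=q[(q*side>50)]
            if len(q)>5: e.append((b,np.percentile(q,98 if side>0 else 2)))
        return np.array(e)
    ex=edge(0,r,1,range(-90,95,8)); exn=edge(0,r,-1,range(-90,95,8))
    for n,e in(("x+",ex),("x-",exn)):
        if len(e)>2: print(n,len(e),"med",np.median(e[:,1]).round(1),"slope deg",np.degrees(np.polyfit(e[:,0],e[:,1],1)[0]).round(2))
    for s in (1,-1):
        e=edge(1,r,s,[-60,-54,-48,48,54,60]); print("y",s,e[:,1].round(1) if len(e) else e)
    h=L[(L[:,2]>89)&(L[:,2]<95)&(L[:,1]>90)&(L[:,1]<130)&(np.abs(L[:,0])<60)];print("hood",len(h),np.percentile(h,[1,50,99],axis=0).round(1).tolist())
    k=L[(L[:,2]>84)&(L[:,1]<-100)&(L[:,1]>-240)&(np.abs(L[:,0])<30)];print("clamp",len(k),np.percentile(k,[1,50,99],axis=0).round(1).tolist())
    sl=np.mean([np.degrees(np.polyfit(e[:,0],e[:,1],1)[0]) for e in (ex,exn) if len(e)>8])
    dx=(np.median(ex[:,1])+np.median(exn[:,1]))/2
    a=np.radians(yaw);c=c+dx*np.array([np.cos(a),np.sin(a)]);yaw-=sl
    print("->",c.round(1),round(yaw,2))
E
python3 fit.py
```

```text
x+ 24 med 69.5 slope deg -0.28
x- 9 med -69.8 slope deg -2.5
y 1 [100.2 100.9 109.1 100.9 101.1 100.8]
y -1 [-108.3 -108.8 -108.8 -107.2 -107.8 -107.2]
hood 1867 [[-44.1, 104.1, 89.6], [1.1, 111.8, 91.8], [41.6, 120.7, 93.5]]
clamp 5325 [[-26.5, -173.0, 84.4], [1.5, -147.5, 113.8], [27.6, -100.4, 301.1]]
-> [542.8 -49. ] 16.39
x+ 24 med 69.5 slope deg 1.17
x- 9 med -68.1 slope deg -1.65
y 1 [101.3 102.3 101.6 116.   99.7  99.4]
y -1 [-106.7 -107.5 -107.3 -108.4 -109.2 -107.6]
hood 1867 [[-41.2, 103.7, 89.6], [4.0, 111.8, 91.8], [44.6, 121.0, 93.5]]
clamp 5312 [[-28.5, -173.1, 84.4], [-1.6, -147.7, 114.0], [25.3, -100.3, 301.2]]
-> [543.5 -48.8] 16.63
x+ 24 med 68.8 slope deg 1.4
x- 9 med -68.5 slope deg -1.82
y 1 [101.6 102.5 101.8 116.   99.5  99.2]
y -1 [-106.4 -107.3 -107.  -108.6 -109.3 -107.2]
hood 1867 [[-41.5, 103.6, 89.6], [3.8, 111.8, 91.8], [44.3, 121.1, 93.5]]
clamp 5302 [[-28.7, -173.8, 84.4], [-2.8, -148.0, 114.1], [24.7, -100.3, 301.2]]
-> [543.7 -48.8] 16.84
```

```bash
python3 -c "
from h import *
go([553,-86,31.5],15.4)"
```

```text
MOVE [0.0091, 0.0005, 0.1912] [-0.0031, 0.0032, -0.0061]
```

Request:
drive_tool(
  steps=[
    [0.009,0,0.03,-0.003,0.003,-0.006,0.7],
    [0.009,0,0.06,-0.003,0.003,-0.006,0.7],
    [0.009,0,0.09,-0.003,0.003,-0.006,0.7],
    [0.009,0,0.12,-0.003,0.003,-0.006,0.7],
    [0.009,0,0.14,-0.003,0.003,-0.006,0.7],
    [0.009,0,0.16,-0.003,0.003,-0.006,0.7],
    [0.009,0,0.175,-0.003,0.003,-0.006,0.7],
    [0.009,0,0.185,-0.003,0.003,-0.006,0.7],
    [0.009,0,0.191,-0.003,0.003,-0.006,0.7],
    [0.009,0,0.191,-0.003,0.003,-0.006,0.7],
  ],
)

```text
t: 5.3
eef_pos: [553.2, -84.4, 32.0]
tcp_rot: [-3.141, -0.0, 0.268]
wrist_force: [-0.4, -0.2, -0.9]
grip_width: 52.0
gripper_force: 37.3
```

Request:
drive_tool(
  steps=[
    [0,0,0,0,0,0,0.25],
    [0,0,0,0,0,0,0.25],
    [0,0,0,0,0,0,0.25],
    [0,0,-0.02,0,0,0,0.25],
    [0,0,-0.05,0,0,0,0.25],
    [0,0,-0.08,0,0,0,0.25],
    [0,0,-0.12,0,0,0,0.25],
    [0,0,-0.16,0,0,0,0.25],
    [0,0,-0.2,0,0,0,0.25],
    [0,0,-0.2,0,0,0,0.25],
  ],
)

```text
t: 6.3
eef_pos: [556.2, -84.3, 239.5]
tcp_rot: [3.137, -0.011, 0.268]
wrist_force: [1.1, -0.1, 0.1]
grip_width: 63.6
gripper_force: 0.0
```

Run:
```python
from h import *
st()
grab("wrist","w3.png");grab("top")
exec(open("fit.py").read().split("for it")[0].split("from scipy.optimize import minimize")[1])
c=np.array([543.4,-51]);yaw=15.4
L=loc(P,c,yaw);m=(np.abs(L[:,0])<58)&(L[:,1]>-92)&(L[:,1]<20)&(L[:,2]>57)&(L[:,2]<67)
print("carton",m.sum(),cv2.minAreaRect(L[m,:2].astype(np.float32)),np.median(L[m],0))
h=L[(L[:,2]>89)&(L[:,2]<95)&(L[:,1]>90)&(L[:,1]<135)&(np.abs(L[:,0])<60)];print("hood",len(h),np.percentile(h,[1,50,99],axis=0).round(1).tolist())
for xx in (-35,-25,0,25,35):
  for lo,hi,n in((89,95,'hood'),(68,80,'rim')):
    q=L[(np.abs(L[:,0]-xx)<3)&(L[:,2]>lo)&(L[:,2]<hi)&(np.abs(L[:,1])<130)];print(xx,n,q[:,1].min().round(1),q[:,1].max().round(1)) if len(q) else 0
for yy in (-60,0,60):
    q=L[(np.abs(L[:,1]-yy)<3)&(L[:,2]>68)&(L[:,2]<80)&(np.abs(L[:,0])<85)];print(yy,q[:,0].min().round(1),q[:,0].max().round(1)) if len(q) else 0
X=np.load("last_top.npz")["X"]
Q=X[160:220,112:188].reshape(-1,3)
B=Q[(Q[:,2]>36)&(Q[:,2]<55)];print("bar",cv2.minAreaRect(B[:,:2].astype(np.float32)))
D=Q[(Q[:,2]>10)&(Q[:,2]<22)&(np.hypot(Q[:,0]-510,Q[:,1]-350)<135)];print("plate",cv2.minAreaRect(D[:,:2].astype(np.float32)),np.median(D,0))
```

```text
t 6.3 p [556.2 -84.3 239.5] rpy [179.7  -0.6  15.4] F [ 1.1 -0.1  0.1] w 63.6 g 0.0 q [ 0.35  0.25 -0.32  1.53  0.08  1.36 -1.27]
carton 4241 ((-0.8723602294921875, -35.63233947753906), (50.256771087646484, 85.67025756835938), 89.90421295166016) [  1.81431333 -35.70895399  61.75784254]
hood 1627 [[-43.0, 106.0, 89.6], [2.9, 113.9, 91.9], [42.9, 122.4, 93.6]]
-35 hood 106.8 122.2
-35 rim -106.4 115.0
-25 hood -129.9 121.9
-25 rim -120.8 115.3
0 hood -128.0 123.1
0 rim -119.3 114.8
25 hood -129.8 122.9
25 rim -129.3 114.7
35 hood 106.1 121.8
35 rim -106.7 114.4
-60 -69.0 70.1
0 -70.0 70.3
60 -67.3 70.1
bar ((509.595458984375, 349.1006774902344), (71.91275024414062, 14.718098640441895), 76.48493194580078)
plate ((508.85546875, 347.6238098144531), (226.96412658691406, 256.0636901855469), 7.665171146392822) [506.20640449 348.72780015  16.51228833]
```

```bash
python3 -c "
from h import *
go([500,335,200],76.5)"
```

```text
MOVE [0.0589, -0.4186, 0.0335] [0.0032, -0.0025, -1.0673]
```

View pics/w3.png

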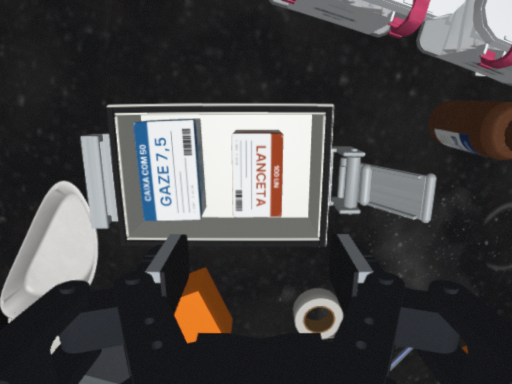

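The picture shows the loose carton lying in the case at (258,175), beside the fixed one at (167,170), square and below the rim. Next I go over the lid.

Request:
drive_tool(
  steps=[
    [0.059,-0.419,0.033,0.003,0,-1.067,0],
    [0.059,-0.419,0.033,0.003,0,-1.067,0],
    [0.059,-0.419,0.033,0.003,0,-1.067,0],
    [0.059,-0.419,0.033,0.003,0,-1.067,0],
    [0.059,-0.419,0.033,0.003,0,-1.067,0],
    [0.059,-0.419,0.033,0.003,0,-1.067,0],
    [0.059,-0.419,0.033,0.003,0,-1.067,0],
    [0.059,-0.419,0.033,0.003,0,-1.067,0],
    [0.059,-0.419,0.033,0.003,0,-1.067,0],
    [0.059,-0.419,0.033,0.003,0,-1.067,0],
  ],
)

```text
t: 7.4
eef_pos: [495.7, 340.0, 197.4]
tcp_rot: [-3.135, -0.002, 1.343]
wrist_force: [-0.7, -0.1, -0.2]
grip_width: 85.4
gripper_force: 0.0
```

Request:
drive_tool(
  steps=[
    [0,0,0,0,0,0,0],
    [0,0,0,0,0,0,0],
  ],
)

```text
t: 7.6
eef_pos: [499.8, 333.6, 198.6]
tcp_rot: [-3.139, -0.0, 1.333]
wrist_force: [0.4, -0.4, 0.9]
grip_width: 85.4
gripper_force: 0.0
```

Run:
```python
from h import *
st()
f=grab("wrist","w4.png");X=np.load("last_wrist.npz")["X"];P=X.reshape(-1,3);P=P[~np.isnan(P[:,0])]
P=P[np.hypot(P[:,0]-509,P[:,1]-349)<150]
B=P[(P[:,2]>43)&(P[:,2]<53)];r=cv2.minAreaRect(B[:,:2].astype(np.float32));print("bar",len(B),r,np.median(B,0))
D=P[(P[:,2]>10)&(P[:,2]<20)];print("plate",cv2.minAreaRect(D[:,:2].astype(np.float32)))
a=np.radians(76.5);d=D[:,:2]-np.array(r[0]);L=np.c_[d@[np.sin(a),-np.cos(a)],d@[np.cos(a),np.sin(a)]]
for y in (110,112,-110,-112):
    q=L[np.abs(L[:,1]-y)<1.5,0];print(y,len(q),np.percentile(q,[2,98]).round(1) if len(q) else "")
for x in (-60,0,60):
    q=L[np.abs(L[:,0]-x)<4,1];print("x",x,q.min().round(1),q.max().round(1))
for y in(-60,0,60):
    q=L[np.abs(L[:,1]-y)<4,0];print("y",y,q.min().round(1),q.max().round(1))
```

```text
t 7.6 p [499.8 333.6 198.6] rpy [-179.9   -0.    76.4] F [ 0.4 -0.4  0.9] w 85.4 g 0.0 q [-0.16  0.42 -0.66  1.47  0.26  1.34 -1.07]
bar 1131 ((509.52935791015625, 345.8231201171875), (70.59931182861328, 13.048377990722656), 76.37981414794922) [509.59255351 347.37357022  47.2495895 ]
plate ((509.7857666015625, 347.3626708984375), (228.37179565429688, 142.93621826171875), 76.17687225341797)
110 209 [-28.3  27.9]
112 237 [-28.5  28.2]
-110 79 [-19.2  17.5]
-112 51 [-18.7  18.2]
x -60 -105.2 105.3
x 0 -112.3 115.5
x 60 -105.4 105.1
y -60 -71.9 69.8
y 0 -70.6 70.8
y 60 -71.1 70.5
```

View pics/w4.png

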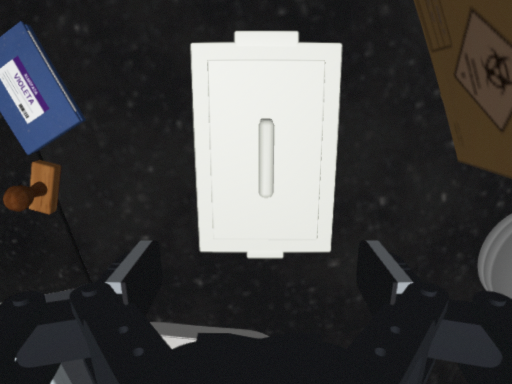

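The picture shows the lid right way up with its bar at (266,158). Its wide tongue is at the top (267,37) and its narrow lip at the bottom (265,254), so the tongue points along +76.4°. The measured widths of about 57 and 38 mm agree with that.

```bash
cat >> h.py <<'E'
CASE=(np.array([543.4,-51,0]),Ro.from_euler('z',15.4,degrees=True))
def lid_target(yt,zt,th,xt=0.,dyaw=0.):
    """TCP pose for lid_tongue at (xt,yt,zt) in case frame, tilt th deg tongue low"""
    g=np.load("grasp.npz");p=g["p"];r=Ro.from_quat(g["q"])   # TCP in lid frame
    Rl=Ro.from_euler('z',dyaw,degrees=True)*Ro.from_euler('x',-th,degrees=True)
    o=np.array([xt,yt,zt])-Rl.apply([0,116,12.5])
    return CASE[0]+CASE[1].apply(o+Rl.apply(p)), CASE[1]*Rl*r
def lidgo(*a,**k):
    p,R=lid_target(*a,**k);print(p.round(1),np.degrees(R.as_euler('xyz')).round(1));go(p,0,R=R)
E
python3 -c "
from h import *
go([509.7,346.5,24],76.4)"
```

```text
MOVE [0.0148, 0.0067, 0.1749] [-0.0017, -0.0005, -0.001]
```

Request:
drive_tool(
  steps=[
    [0.015,0.0067,0.03,-0.0017,0,0,0],
    [0.015,0.0067,0.07,-0.0017,0,0,0],
    [0.015,0.0067,0.11,-0.0017,0,0,0],
    [0.015,0.0067,0.14,-0.0017,0,0,0],
    [0.015,0.0067,0.16,-0.0017,0,0,0],
    [0.015,0.0067,0.17,-0.0017,0,0,0],
    [0.015,0.0067,0.175,-0.0017,0,0,0],
    [0.015,0.0067,0.175,-0.0017,0,0,0],
    [0.015,0.0067,0.175,-0.0017,0,0,0.5],
    [0.015,0.0067,0.175,-0.0017,0,0,0.8],
  ],
  squeeze=70,
)

```text
t: 8.65
eef_pos: [509.8, 349.3, 25.8]
tcp_rot: [3.14, -0.003, 1.335]
wrist_force: [-0.5, 0.6, 1.0]
grip_width: 59.3
gripper_force: 0.0
```

Request:
drive_tool(
  steps=[
    [0,0,0,0,0,0,1],
    [0,0,0,0,0,0,1],
    [0,0,0,0,0,0,1],
    [0,0,0,0,0,0,1],
    [0,0,0,0,0,0,1],
    [0,0,0,0,0,0,1],
  ],
)

```text
t: 9.25
eef_pos: [509.2, 349.0, 25.0]
tcp_rot: [3.141, -0.002, 1.335]
wrist_force: [-2.0, -1.0, 5.0]
grip_width: 12.4
gripper_force: 69.2
```

Run:
```python
from h import *
s=bot.read_state();st()
Rl=Ro.from_euler('z',-13.6,degrees=True);Rt=Ro.from_euler('xyz',s["tcp_rot"])
np.savez("grasp.npz",p=Rl.inv().apply(s["eef_pos"]-np.array([509.7,346.5,0])),q=(Rl.inv()*Rt).as_quat())
print(np.load("grasp.npz")["p"])
lidgo(100,200,0)
```

```text
t 9.25 p [509.2 349.   25. ] rpy [ 1.80e+02 -1.00e-01  7.65e+01] F [-2. -1.  5.] w 12.4 g 69.2 q [-0.22  0.62 -0.59  1.6   0.38  1.04 -1.16]
[-1.04395656  2.32604255 24.96384145]
[546.  -64.5 212.5] [ 1.800e+02 -1.000e-01  1.055e+02]
MOVE [-0.393, 0.1325, -0.1883] [0.0011, 0.0002, -0.5061]
```

Request:
drive_tool(
  steps=[
    [0,0,-0.02,0,0,0,1],
    [0,0,-0.05,0,0,0,1],
    [0,0,-0.08,0,0,0,1],
    [0,0,-0.12,0,0,0,1],
    [-0.03,0.01,-0.155,0,0,-0.04,1],
    [-0.06,0.02,-0.175,0,0,-0.08,1],
    [-0.1,0.034,-0.188,0,0,-0.13,1],
    [-0.14,0.047,-0.188,0,0,-0.18,1],
    [-0.18,0.061,-0.188,0,0,-0.23,1],
    [-0.2,0.067,-0.188,0,0,-0.255,1],
  ],
)

```text
t: 10.25
eef_pos: [527.8, 133.0, 211.2]
tcp_rot: [-3.141, 0.001, 1.586]
wrist_force: [0.3, -0.5, -2.7]
grip_width: 12.5
gripper_force: 68.7
```

Run:
```python
from h import *
st();lidgo(98,190,0)
```

```text
t 10.25 p [527.8 133.  211.2] rpy [-180.     0.    90.9] F [ 0.3 -0.5 -2.7] w 12.5 g 68.7 q [ 0.23  0.28 -0.66  1.6   0.18  1.32 -0.43]
[546.6 -66.4 202.5] [ 1.800e+02 -1.000e-01  1.055e+02]
MOVE [-0.1996, 0.0157, 0.0088] [-0.001, 0.0029, -0.2546]
```

Request:
drive_tool(
  steps=[
    [-0.03,0.002,0,0,0,-0.04,1],
    [-0.06,0.005,0,0,0,-0.08,1],
    [-0.1,0.008,0,0,0.001,-0.13,1],
    [-0.14,0.011,0,0,0.002,-0.18,1],
    [-0.17,0.013,0.004,0,0.003,-0.22,1],
    [-0.19,0.015,0.008,0,0.003,-0.245,1],
    [-0.2,0.0157,0.009,-0.001,0.003,-0.2546,1],
    [-0.2,0.0157,0.009,-0.001,0.003,-0.2546,1],
    [-0.2,0.0157,0.009,-0.001,0.003,-0.2546,1],
  ],
)

```text
t: 11.15
eef_pos: [546.8, -59.7, 202.7]
tcp_rot: [3.139, -0.005, 1.845]
wrist_force: [0.0, 0.4, -3.8]
grip_width: 13.0
gripper_force: 68.7
```

Run:
```python
from h import *
st()
for n in ("wrist","scene","top"):
    f=grab(n,n+"5.png");X=np.load("last_%s.npz"%n)["X"];P=X.reshape(-1,3);P=P[~np.isnan(P[:,0])]
    L=CASE[1].inv().apply(P-CASE[0])
    m=(np.abs(L[:,0])<90)&(np.abs(L[:,1]+18)<130)&(L[:,2]>170)&(L[:,2]<205)
    Q=L[m]
    if len(Q)<50: print(n,len(Q));continue
    A=np.c_[Q[:,:2],np.ones(len(Q))]
    w=np.ones(len(Q),bool)
    for i in range(6):
        c=np.linalg.lstsq(A[w],Q[w,2],rcond=None)[0];w=np.abs(A@c-Q[:,2])<3
    print(n,len(Q),w.sum(),"slopes deg",np.degrees(c[:2]).round(2),"z0",c[2].round(1),"expect",190-12.5+15,cv2.minAreaRect(Q[w,:2].astype(np.float32)))
    for y in (-90,-60,60,90):
        q=Q[w&(np.abs(Q[:,1]-y)<5),0]; 
        if len(q): print(y,q.min().round(1),q.max().round(1))
    for x in (-50,0,50):
        q=Q[w&(np.abs(Q[:,0]-x)<5),1]; 
        if len(q): print("x",x,q.min().round(1),q.max().round(1))
lidgo(98,130,8)
```

```text
t 11.15 p [546.8 -59.7 202.7] rpy [179.9  -0.3 105.7] F [ 0.   0.4 -3.8] w 13.0 g 68.7 q [ 0.54  0.29 -0.59  1.6   0.16  1.3   0.2 ]
wrist 73816 72677 slopes deg [ 0.08 -0.51] z0 194.8 expect 192.5 ((0.3805084228515625, 15.693092346191406), (141.79666137695312, 166.94017028808594), 0.3469792902469635)
-60 -68.5 69.9
60 -70.7 71.0
90 -70.8 70.5
x -50 -28.9 93.7
x 0 23.3 98.9
x 50 -27.6 94.1
scene 1318 845 slopes deg [0.31 0.12] z0 195.8 expect 192.5 ((-0.902679443359375, -8.7486572265625), (226.47816467285156, 143.95835876464844), 89.84333801269531)
-90 -69.6 9.4
-60 -71.3 2.9
60 -71.8 64.8
90 -70.8 71.3
x -50 -117.0 89.8
x 0 -120.4 102.8
x 50 -117.1 93.4
top 961 511 slopes deg [-0.39 -0.04] z0 194.5 expect 192.5 ((2.9306793212890625, -6.606803894042969), (141.57827758789062, 228.2332305908203), 0.48267143964767456)
-90 -65.5 71.9
60 -51.2 71.9
90 -68.3 72.2
x -50 -112.7 91.4
x 0 -120.8 106.7
x 50 -108.7 95.9
[545.8 -63.6 158.2] [180.    7.9 105.5]
MOVE [-0.004, -0.0024, 0.0449] [0.003, -0.1421, 0.0056]
```

View pics/scene5.png

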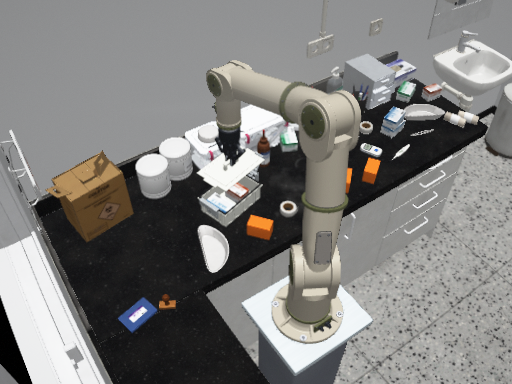

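The scene picture shows the lid held level at (232,165) above the case at (230,198). The depth fit agrees with the plan to about 2 mm and 0.5°.

Request:
drive_tool(
  steps=[
    [-0.002,-0.001,0,0.003,-0.05,0.0056,1],
    [-0.004,-0.0024,0,0.003,-0.1,0.0056,1],
    [-0.004,-0.0024,0.01,0.003,-0.142,0.0056,1],
    [-0.004,-0.0024,0.025,0.003,-0.142,0.0056,1],
    [-0.004,-0.0024,0.04,0.003,-0.142,0.0056,1],
    [-0.004,-0.0024,0.045,0.003,-0.142,0.0056,1],
    [-0.004,-0.0024,0.045,0.003,-0.142,0.0056,1],
    [-0.004,-0.0024,0.045,0.003,-0.142,0.0056,1],
  ],
)

```text
t: 12.1
eef_pos: [545.9, -66.0, 157.7]
tcp_rot: [-3.141, 0.137, 1.838]
wrist_force: [0.3, 0.0, -2.8]
grip_width: 12.9
gripper_force: 68.6
```

```bash
cat > lidfit.py <<'E'
from h import *
st()
def lidnow():
    s=bot.read_state();g=np.load("grasp.npz");R=Ro.from_euler('xyz',s["tcp_rot"])*Ro.from_quat(g["q"]).inv()
    o=s["eef_pos"]-R.apply(g["p"])
    f=lambda v:CASE[1].inv().apply(o+R.apply(v)-CASE[0]).round(1)
    print("tongue",f([0,116,12.5]),"lip",f([0,-113,12.5]),"rot",(CASE[1].inv()*R).as_rotvec(degrees=True).round(2))
lidnow()
E
python3 - <<'E'
from lidfit import *
lidgo(99,82,8)
# measured clamp and hood from the scene/top
for n in ("wrist",):
    grab(n);X=np.load("last_%s.npz"%n)["X"];P=X.reshape(-1,3);P=P[~np.isnan(P[:,0])]
    L=CASE[1].inv().apply(P-CASE[0])
    Q=L[(np.abs(L[:,0])<25)&(L[:,1]>85)&(L[:,1]<130)&(L[:,2]>60)&(L[:,2]<150)]
    for y in range(86,126,3):
        q=Q[np.abs(Q[:,1]-y)<1.5]; 
        if len(q): print(y,len(q),np.median(q[:,2]).round(1),end=" | ")
E
```

```text
t 12.1 p [545.9 -66.  157.7] rpy [-180.     7.8  105.3] F [ 0.3  0.  -2.8] w 12.9 g 68.6 q [ 0.46  0.29 -0.57  1.71  0.32  1.18  0.05]
tongue [ -0.2  95.7 129.6] lip [  -0.9 -131.   161.4] rot [-7.98  0.05 -0.19]
[545.5 -62.7 110.2] [180.    7.9 105.5]
MOVE [0.0097, 0.0006, 0.0467] [-0.0011, -0.0004, -0.0032]
86 726 133.3 | 89 833 132.9 | 92 1 131.1 |
```

Request:
drive_tool(
  steps=[
    [0.003,0,0.008,-0.001,0,-0.003,1],
    [0.006,0.0006,0.018,-0.001,0,-0.003,1],
    [0.009,0.0006,0.028,-0.001,0,-0.003,1],
    [0.0097,0.0006,0.036,-0.001,0,-0.003,1],
    [0.0097,0.0006,0.043,-0.001,0,-0.003,1],
    [0.0097,0.0006,0.0467,-0.001,0,-0.003,1],
    [0.0097,0.0006,0.0467,-0.001,0,-0.003,1],
    [0.0097,0.0006,0.0467,-0.001,0,-0.003,1],
  ],
)

```text
t: 12.95
eef_pos: [545.6, -62.4, 110.3]
tcp_rot: [3.141, 0.138, 1.842]
wrist_force: [-0.4, -0.1, -3.2]
grip_width: 12.8
gripper_force: 68.7
```

Run:
```python
from lidfit import *
lidgo(115,81,8)
```

```text
t 12.95 p [545.6 -62.4 110.3] rpy [180.    7.9 105.5] F [-0.4 -0.1 -3.2] w 12.8 g 68.7 q [ 0.44  0.34 -0.56  1.77  0.36  1.08  0.  ]
tongue [ 0.1 99.3 82.2] lip [   0.3 -127.5  114.1] rot [-8.01 -0.02  0.04]
[541.3 -47.3 109.2] [180.    7.9 105.5]
MOVE [0.0157, -0.0002, -0.001] [0.0004, 0.0002, 0.0006]
```

Request:
drive_tool(
  steps=[
    [0.003,0,0,0,0,0,1],
    [0.006,0,0,0,0,0,1],
    [0.009,0,0,0,0,0,1],
    [0.012,0,-0.001,0,0,0,1],
    [0.0155,0,-0.001,0,0,0,1],
    [0.0155,0,-0.001,0,0,0,1],
    [0.0155,0,-0.001,0,0,0,1],
  ],
)

```text
t: 13.65
eef_pos: [541.3, -47.3, 109.0]
tcp_rot: [3.141, 0.138, 1.842]
wrist_force: [-0.2, -0.1, -3.8]
grip_width: 12.8
gripper_force: 68.7
```

Run:
```python
from lidfit import *
lidgo(116,80,4)
lidgo(116,79.5,1)
lidgo(116,79,0)
```

```text
t 13.65 p [541.3 -47.3 109. ] rpy [180.    7.9 105.5] F [-0.2 -0.1 -3.8] w 12.8 g 68.7 q [ 0.42  0.33 -0.57  1.78  0.36  1.08 -0.03]
tongue [ -0.2 114.9  80.8] lip [ 1.000e-01 -1.118e+02  1.127e+02] rot [-8.01 -0.    0.05]
[541.5 -47.9 100.4] [180.    3.9 105.5]
MOVE [0.0006, 0.0, 0.0086] [-0.0001, 0.07, 0.0009]
[541.7 -48.8  93.9] [180.    0.9 105.5]
MOVE [0.0006, 0.0, 0.0151] [-0.0002, 0.1224, 0.001]
[541.8 -49.   91.5] [ 1.800e+02 -1.000e-01  1.055e+02]
MOVE [0.0007, 0.0, 0.0176] [-0.0002, 0.1399, 0.001]
```

Request:
drive_tool(
  steps=[
    [0.0004,0,0.002,0,0.018,0.001,1],
    [0.0006,0,0.005,0,0.04,0.001,1],
    [0.0006,0,0.0086,0,0.07,0.001,1],
    [0.0006,0,0.011,0,0.09,0.001,1],
    [0.0006,0,0.0135,0,0.108,0.001,1],
    [0.0006,0,0.0151,0,0.1224,0.001,1],
    [0.0006,0,0.0165,0,0.132,0.001,1],
    [0.0007,0,0.0176,0,0.14,0.001,1],
    [0.0007,0,0.0176,0,0.14,0.001,1],
    [0.0007,0,0.0176,0,0.14,0.001,1],
  ],
)

```text
t: 14.65
eef_pos: [541.9, -48.6, 93.7]
tcp_rot: [3.141, -0.002, 1.841]
wrist_force: [-10.4, 2.7, 19.1]
grip_width: 12.8
gripper_force: 72.1
```

Run:
```python
from lidfit import *
lidgo(116,78,0)
```

```text
t 14.65 p [541.9 -48.6  93.7] rpy [ 1.800e+02 -1.000e-01  1.055e+02] F [-10.4   2.7  19.1] w 12.8 g 72.1 q [ 0.51  0.38 -0.59  1.75  0.24  1.08  0.11]
tongue [  0.2 116.4  81.2] lip [   0.3 -112.6   81.3] rot [-0.01 -0.03  0.01]
[541.8 -49.   90.5] [ 1.800e+02 -1.000e-01  1.055e+02]
MOVE [-0.0004, -0.0003, 0.0032] [0.0005, 0.0002, 0.0002]
```

```bash
cat > lidcam.py <<'E'
from lidfit import *
def cam(n="wrist",save=None,lo=65,hi=100):
    grab(n,save);P=np.load("last_%s.npz"%n)["X"].reshape(-1,3);P=P[~np.isnan(P[:,0])]
    L=CASE[1].inv().apply(P-CASE[0]);Q=L[(np.abs(L[:,0])<72)&(np.abs(L[:,1])<104)&(L[:,2]>lo)&(L[:,2]<hi)]
    A=np.c_[Q[:,:2],np.ones(len(Q))];w=np.ones(len(Q),bool)
    for i in range(8):
        c=np.linalg.lstsq(A[w],Q[w,2],rcond=None)[0];w=np.abs(A@c-Q[:,2])<2
    print(n,w.sum(),"plate top z0",c[2].round(1),"(81 on seal) slopes deg",np.degrees(c[:2]).round(2))
    T=L[(L[:,2]>74)&(L[:,2]<90)]
    for y in (-60,-30,30,60):
        q=T[(np.abs(T[:,1]-y)<4)&(np.abs(T[:,0])<85),0]; print(" y",y,q.min().round(1),q.max().round(1),end="") if len(q) else 0
    h=L[(L[:,2]>90)&(L[:,2]<95)&(L[:,1]>95)&(L[:,1]<130)&(np.abs(L[:,0])<50)]; print("\nhood",len(h),np.median(h,0).round(1))
    return L
E
python3 - <<'E'
from lidcam import *
cam("wrist","w6.png");cam("top")
E
```

```text
t 14.65 p [541.9 -48.6  93.7] rpy [ 1.800e+02 -1.000e-01  1.055e+02] F [-10.4   2.7  19.1] w 12.8 g 72.1 q [ 0.51  0.38 -0.59  1.75  0.24  1.08  0.11]
tongue [  0.2 116.4  81.2] lip [   0.3 -112.6   81.3] rot [-0.01 -0.03  0.01]
wrist 59164 plate top z0 86.7 (81 on seal) slopes deg [-0.08 -3.36]
 y -60 -71.5 68.2 y 30 -71.8 69.5 y 60 -71.8 69.5
hood 1359 [  2.7 107.3  91.6]
top 261 plate top z0 85.4 (81 on seal) slopes deg [-0.06 -1.96]
 y 60 -68.5 69.2
hood 50 [ -7.7 117.6  92.8]
```

View pics/w6.png

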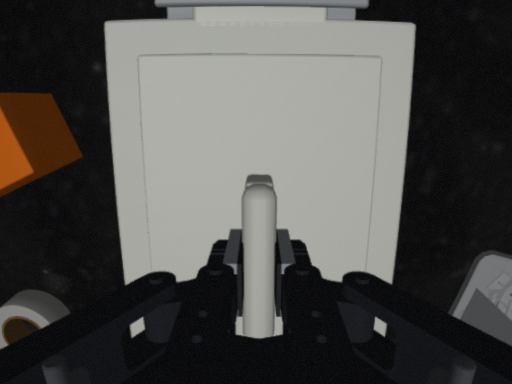

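The picture shows the lid's plate edge at row 25, the hood front at row 5 and a strip of tongue still visible between them at (260,14). The lid is square and its tongue is in the slot, but depth shows the lip end still high (3.4°). It sits too far towards -y and has turned in the grip, so I measure the gap.

Run:
```python
from h import *
P=np.load("last_wrist.npz")["X"];L=(P-CASE[0])@CASE[1].as_matrix()
x,y,z=L[...,0],L[...,1],L[...,2]
for xx in (-55,-48,48,55):
    m=(np.abs(x-xx)<2)&(y>85)&(y<125)&(z>70)&(z<88); print("plate edge x",xx,np.nanmax(y[m]).round(1), "z",np.nanmedian(z[m&(y>98)]).round(1))
for xx in (-30,-20,0,20,30):
    m=(np.abs(x-xx)<2)&(y>95)&(y<130)&(z>89.5)&(z<95); print("hood front",xx,np.nanmin(y[m]).round(1) if m.any() else None)
    m=(np.abs(x-xx)<2)&(y>95)&(y<130)&(z>72)&(z<86); print("  tongue z",np.nanmedian(z[m]).round(1),"ymax",np.nanmax(y[m]).round(1))
```

```text
plate edge x -55 104.8 z 79.8
plate edge x -48 105.0 z 79.8
plate edge x 48 104.0 z 79.5
plate edge x 55 103.9 z 79.5
hood front -30 106.3
  tongue z 79.7 ymax 109.8
hood front -20 106.3
  tongue z 79.7 ymax 108.9
hood front 0 106.6
  tongue z 79.7 ymax 109.3
hood front 20 106.1
  tongue z 79.7 ymax 109.2
hood front 30 106.2
  tongue z 79.5 ymax 111.0
```

```bash
cat > setg.py <<'E'
from h import *
def setg(xt,yt,zt,th,dyaw=0.):
    s=bot.read_state();R=CASE[1]*Ro.from_euler('z',dyaw,degrees=True)*Ro.from_euler('x',-th,degrees=True)
    o=CASE[0]+CASE[1].apply([xt,yt,zt])-R.apply([0,116,12.5]);Rt=Ro.from_euler('xyz',s["tcp_rot"])
    np.savez("grasp.npz",p=R.inv().apply(s["eef_pos"]-o),q=(R.inv()*Rt).as_quat());print(np.load("grasp.npz")["p"])
E
python3 - <<'E'
from setg import *
setg(-.9,114.7,77,3.4)
lidgo(115,79.5,7);lidgo(117.4,79.5,7);lidgo(117.2,78.5,0)
E
```

```text
[ 0.12987454  3.19996822 22.53676387]
[542.4 -46.9 103.2] [180.    3.5 105.5]
MOVE [0.0016, 0.0009, -0.0095] [0.0001, -0.0628, -0.0001]
[541.8 -44.5 103.2] [180.    3.5 105.5]
MOVE [0.004, 0.0009, -0.0095] [0.0001, -0.0628, -0.0001]
[542.4 -46.7  88.5] [179.9  -3.5 105.5]
MOVE [0.0017, 0.0009, 0.0052] [-0.0001, 0.0593, 0.0001]
```

Request:
drive_tool(
  steps=[
    [0.001,0.0005,-0.004,0,-0.02,0,1],
    [0.0016,0.0009,-0.008,0,-0.045,0,1],
    [0.0016,0.0009,-0.0115,0,-0.063,0,1],
    [0.003,0.0009,-0.0115,0,-0.063,0,1],
    [0.0042,0.0009,-0.0115,0,-0.063,0,1],
    [0.0042,0.0009,-0.0115,0,-0.063,0,1],
    [0.0042,0.0009,-0.0115,0,-0.063,0,1],
  ],
)

```text
t: 15.45
eef_pos: [541.3, -45.1, 102.7]
tcp_rot: [-3.141, 0.06, 1.84]
wrist_force: [0.2, -0.7, -2.6]
grip_width: 12.5
gripper_force: 68.9
```

Run:
```python
from lidcam import *
cam()
lidgo(117.2,79.5,2);lidgo(117.2,78.7,0)
```

```text
t 15.45 p [541.3 -45.1 102.7] rpy [-180.     3.4  105.4] F [ 0.2 -0.7 -2.6] w 12.5 g 68.9 q [ 0.47  0.36 -0.58  1.76  0.29  1.08  0.05]
tongue [ -0.5 117.   79. ] lip [  -0.7 -110.3  106.8] rot [-6.96  0.07 -0.05]
wrist 57089 plate top z0 95.9 (81 on seal) slopes deg [-0.06 -5.41]
 y 30 -71.4 70.1 y 60 -71.7 69.8
hood 3271 [  0.4 109.3  91.8]
[542.2 -46.3  93.5] [179.9  -1.5 105.5]
MOVE [-0.0008, 0.0005, 0.0093] [-0.0012, 0.0867, -0.0009]
[542.4 -46.7  88.7] [179.9  -3.5 105.5]
MOVE [-0.001, 0.0005, 0.014] [-0.0012, 0.1216, -0.0008]
```

Run:
```python
from setg import *
P=np.load("last_wrist.npz")["X"];L=(P-CASE[0])@CASE[1].as_matrix();x,y,z=L[...,0],L[...,1],L[...,2]
for xx in (-50,0,50):
    m=(np.abs(x-xx)<2)&(y>85)&(y<125)&(z>70)&(z<89); print("plate edge x",xx,np.nanmax(y[m]).round(1), "z",np.nanmedian(z[m&(y>100)]).round(1))
m=(np.abs(x)<32)&(y>95)&(y<130)&(z>89.8)&(z<95); print("hood front",np.nanpercentile(y[m],2).round(1))
setg(-.8,117,82.2,5.4)
lidgo(117.4,80,1.5);lidgo(117.4,79,0)
```

```text
plate edge x -50 108.3 z 84.6
plate edge x 0 107.5 z 84.7
plate edge x 50 107.6 z 84.7
hood front 106.4
[ 0.40320602  3.7851548  22.47272708]
[542.3 -45.6  92.9] [-180.    -0.5  105.4]
MOVE [-0.0001, 0.0008, 0.0098] [-0.0, 0.0681, -0.0]
[542.4 -45.9  89. ] [-180.    -2.   105.4]
MOVE [-0.0002, 0.0008, 0.0138] [-0.0001, 0.0942, -0.0]
```

Request:
drive_tool(
  steps=[
    [-0.0005,0.0004,0.002,0,0.014,0,1],
    [-0.001,0.0008,0.004,0,0.028,0,1],
    [-0.001,0.0008,0.006,0,0.042,0,1],
    [-0.001,0.0008,0.008,0,0.056,0,1],
    [-0.001,0.0008,0.0098,0,0.068,0,1],
    [-0.001,0.0008,0.0115,0,0.08,0,1],
    [-0.001,0.0008,0.0115,0,0.08,0,1],
  ],
)

```text
t: 16.2
eef_pos: [542.6, -46.5, 91.2]
tcp_rot: [-3.141, -0.021, 1.84]
wrist_force: [-0.4, 1.0, -3.2]
grip_width: 12.5
gripper_force: 68.9
```

Run:
```python
from lidcam import *
L=cam();x,y,z=L.T
for xx in (-50,0,50):
    m=(np.abs(x-xx)<2)&(y>85)&(y<125)&(z>70)&(z<89); print("plate edge x",xx,np.nanmax(y[m]).round(1), "z",np.nanmedian(z[m&(y>100)]).round(1))
lidgo(116.4,79,0)
```

```text
t 16.2 p [542.6 -46.5  91.2] rpy [-180.    -1.2  105.4] F [-0.4  1.  -3.2] w 12.5 g 68.9 q [ 0.52  0.39 -0.59  1.75  0.22  1.08  0.13]
tongue [  0.  116.6  79.7] lip [   0.  -112.3   82.8] rot [-0.77 -0.   -0.01]
wrist 58179 plate top z0 84.0 (81 on seal) slopes deg [-0.   -0.84]
 y 30 -70.7 71.4 y 60 -71.1 70.8
hood 2306 [  0.7 108.2  91.7]
plate edge x -50 107.1 z 81.2
plate edge x 0 108.7 z 81.2
plate edge x 50 107.4 z 81.1
[542.7 -46.9  89. ] [-180.    -2.   105.4]
MOVE [-0.0005, -0.0001, 0.0023] [0.0001, 0.0142, 0.0001]
```

Request:
drive_tool(
  steps=[
    [-0.0005,0,0.001,0,0.006,0,1],
    [-0.0005,0,0.0023,0,0.0142,0,1],
    [-0.0005,0,0.003,0,0.0142,0,1],
    [-0.0005,0,0.003,0,0.0142,0,1],
    [-0.0005,0,0.003,0,0.0142,0,1],
  ],
)

```text
t: 16.75
eef_pos: [543.1, -46.4, 89.5]
tcp_rot: [3.141, -0.033, 1.841]
wrist_force: [-5.3, 1.6, 7.1]
grip_width: 12.7
gripper_force: 70.3
```

Run:
```python
from lidcam import *
cam()
```

```text
t 16.75 p [543.1 -46.4  89.5] rpy [179.9  -1.9 105.5] F [-5.3  1.6  7.1] w 12.7 g 70.3 q [ 0.53  0.4  -0.59  1.74  0.21  1.08  0.14]
tongue [  0.4 116.8  79.4] lip [   0.7 -112.2   79.6] rot [-0.04 -0.06  0.05]
wrist 57556 plate top z0 82.3 (81 on seal) slopes deg [-0.03 -0.87]
 y 30 -70.2 71.1 y 60 -69.9 71.3
hood 2242 [  1.2 108.   91.7]
```

Request:
drive_tool(
  steps=[
    [0,0,0,0,0,0,0.6],
    [0,0,0,0,0,0,0.6],
    [0,0,0,0,0,0,0.6],
    [0,0,-0.01,0,0,0,0.6],
    [0,0,-0.03,0,0,0,0.6],
    [0,0,-0.06,0,0,0,0.6],
    [0,0,-0.1,0,0.03,0,0.6],
    [0,0,-0.14,0,0.034,0,0.6],
    [0,0,-0.16,0,0.034,0,0.6],
    [0,0,-0.16,0,0.034,0,0.6],
  ],
)

```text
t: 17.8
eef_pos: [546.1, -51.9, 252.9]
tcp_rot: [3.135, -0.065, 1.841]
wrist_force: [0.2, 0.4, -0.5]
grip_width: 34.2
gripper_force: 0.0
```

Run:
```python
from lidcam import *
L=cam("wrist","w7.png");x,y,z=L.T
for xx in (-50,0,50):
    m=(np.abs(x-xx)<3)&(y>85)&(y<125)&(z>70)&(z<89); print("edge",xx,np.nanmax(y[m]).round(1), "z",np.nanmedian(z[m&(y>100)]).round(1))
for n in ("wrist","top","scene"):
    if n!="wrist": grab(n)
    P=np.load("last_%s.npz"%n)["X"].reshape(-1,3);P=P[~np.isnan(P[:,0])];L=CASE[1].inv().apply(P-CASE[0])
    k=L[(np.abs(L[:,0])<16)&(L[:,1]<-126)&(L[:,1]>-210)&(L[:,2]>80)&(L[:,2]<170)]
    if len(k)>10:
        k=k[np.argsort(k[:,1])];print(n,len(k))
        for yy in range(-200,-126,8):
            q=k[np.abs(k[:,1]-yy)<4]
            if len(q): print("  ",yy,len(q),np.median(q[:,2]).round(1))
```

```text
t 17.8 p [546.1 -51.9 252.9] rpy [179.6  -3.7 105.5] F [ 0.2  0.4 -0.5] w 34.2 g 0.0 q [ 0.58  0.28 -0.62  1.51  0.1   1.41  0.23]
tongue [  1.9 110.9 246.4] lip [   2.  -118.   239.3] rot [ 1.76 -0.38  0.02]
wrist 20906 plate top z0 83.2 (81 on seal) slopes deg [-0.01 -0.21]
 y -60 -70.5 70.7 y -30 -69.8 70.6 y 30 -70.5 71.1 y 60 -70.1 71.0
hood 1884 [ -0.5 114.9  91.9]
edge -50 106.9 z 80.7
edge 0 107.6 z 81.0
edge 50 108.0 z 80.7
wrist 1073
   -144 290 118.2
   -136 467 105.8
   -128 316 100.3
top 82
   -160 3 150.7
   -152 19 149.8
   -144 27 132.3
   -136 21 111.1
   -128 12 102.3
scene 118
   -168 1 140.9
   -160 9 149.7
   -152 28 146.2
   -144 35 124.9
   -136 27 108.4
   -128 18 97.9
```

View pics/w7.png

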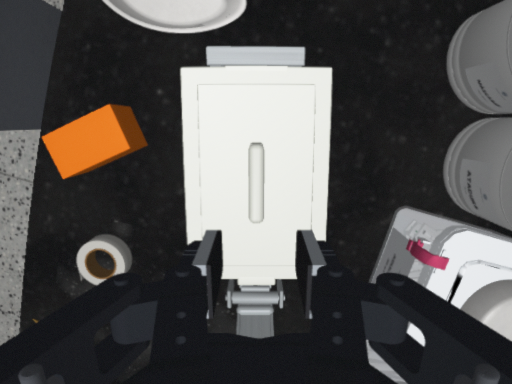

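The picture shows the lid seated level: plate centred at (256,175), tongue under the hood at (256,55), and the lip between the ears at (256,298), with the clamp open below it at (256,325). I now shut the fingers and go outside the clamp.

```bash
cat >> h.py <<'E'
def cgo(y,z,x=0.):
    go(CASE[0]+CASE[1].apply([x,y,z]),105.4)
def cnow():
    s=bot.read_state();print("case frame TCP",CASE[1].inv().apply(s["eef_pos"]-CASE[0]).round(1),"F",CASE[1].inv().apply(s["wrist_force"]).round(1),"t",round(s["t"],2))
E
python3 - <<'E'
from h import *
P=np.load("last_wrist.npz")["X"].reshape(-1,3);P=P[~np.isnan(P[:,0])];L=CASE[1].inv().apply(P-CASE[0])
for y in (-100,-80,-60,60,80,100):
    q=L[(np.abs(L[:,1]-y)<4)&(np.abs(L[:,0])<62)&(L[:,2]>70)&(L[:,2]<95)];print(y,len(q),np.median(q[:,2]).round(1) if len(q) else "")
cnow();cgo(-186,240)
E
```

```text
-100 512 80.8
-80 528 83.4
-60 590 83.2
60 1173 83.3
80 1169 83.3
100 1178 81.0
case frame TCP [ 2.00e-01 -1.00e+00  2.48e+02] F [-0.7 -0.6 -0.2] t 17.95
MOVE [-0.1851, -0.0004, -0.0046] [-0.0006, -0.0679, 0.0012]
```

Request:
drive_tool(
  steps=[
    [-0.04,0,-0.001,0,-0.02,0,0.8],
    [-0.08,0,-0.002,0,-0.04,0,1],
    [-0.12,0,-0.003,0,-0.06,0,1],
    [-0.16,0,-0.004,0,-0.068,0.001,1],
    [-0.185,0,-0.0046,0,-0.068,0.001,1],
    [-0.185,0,-0.0046,0,-0.068,0.001,1],
    [-0.185,0,-0.0046,0,-0.068,0.001,1],
    [-0.185,0,-0.0046,0,-0.068,0.001,1],
  ],
  squeeze=30,
)

```text
t: 18.75
eef_pos: [593.4, -228.2, 240.0]
tcp_rot: [-3.141, -0.001, 1.842]
wrist_force: [-0.4, -0.3, -0.5]
grip_width: 0.5
gripper_force: 0.0
```

Run:
```python
from h import *
st();cnow();cgo(-186,132)
grab("wrist");P=np.load("last_wrist.npz")["X"].reshape(-1,3);P=P[~np.isnan(P[:,0])];L=CASE[1].inv().apply(P-CASE[0])
k=L[(np.abs(L[:,0])<16)&(L[:,1]<-126)&(L[:,1]>-200)&(L[:,2]>80)&(L[:,2]<165)]
for yy in range(-190,-126,6):
    q=k[np.abs(k[:,1]-yy)<3]
    if len(q): print("  ",yy,len(q),np.median(q[:,2]).round(1),q[:,2].max().round(1))
q=L[(L[:,2]>50)&(L[:,1]<-190)&(L[:,0]>10)&(L[:,0]<110)&(L[:,1]>-300)&(L[:,2]<200)];print("bottle",len(q),q.min(0).round(0) if len(q) else "",q.max(0).round(0) if len(q) else "")
```

```text
t 18.75 p [ 593.4 -228.2  240. ] rpy [-1.800e+02 -1.000e-01  1.055e+02] F [-0.4 -0.3 -0.5] w 0.5 g 0.0 q [ 0.68  0.46 -0.52  1.3   0.22  1.44  0.44]
case frame TCP [   1.2 -184.2  240. ] F [-0.4 -0.2 -0.5] t 18.75
MOVE [-0.002, -0.0011, 0.108] [-0.0004, -0.0012, 0.0023]
   -160 227 151.3 153.4
   -154 475 149.1 153.4
   -148 445 134.8 146.0
   -142 382 118.8 137.6
   -136 303 103.2 120.9
   -130 309 101.3 105.0
bottle 4161 [  24. -300.   50.] [ 110. -221.  159.]
```

Request:
drive_tool(
  steps=[
    [0.003,-0.001,0.03,0,-0.001,0.002,1],
    [0.003,-0.001,0.06,0,-0.001,0.002,1],
    [0.003,-0.001,0.09,0,-0.001,0.002,1],
    [0.003,-0.001,0.104,0,-0.001,0.002,1],
    [0.003,-0.001,0.104,0,-0.001,0.002,1],
    [0.013,-0.001,0.104,0,-0.001,0.002,1],
    [0.018,-0.001,0.104,0,-0.001,0.002,1],
    [0.022,-0.001,0.104,0,-0.001,0.002,1],
    [0.022,-0.001,0.104,0,-0.001,0.002,1],
  ],
)

```text
t: 19.7
eef_pos: [587.8, -209.2, 138.5]
tcp_rot: [3.139, 0.004, 1.838]
wrist_force: [0.8, -2.6, 1.8]
grip_width: 0.0
gripper_force: 1.4
```

Run:
```python
from h import *
cnow();cgo(-143,141)
```

```text
case frame TCP [   0.8 -164.3  138.5] F [ 0.1 -2.8  1.8] t 19.7
MOVE [0.0213, -0.0008, -0.0026] [0.003, 0.0039, -0.0016]
```

Request:
drive_tool(
  steps=[
    [0.004,-0.001,0,0.002,0.003,-0.001,1],
    [0.008,-0.001,-0.001,0.003,0.004,-0.001,1],
    [0.012,-0.001,-0.002,0.003,0.004,-0.001,1],
    [0.016,-0.001,-0.0026,0.003,0.004,-0.001,1],
    [0.02,-0.001,-0.003,0.003,0.004,-0.001,1],
    [0.023,-0.001,-0.003,0.003,0.004,-0.001,1],
    [0.023,-0.001,-0.003,0.003,0.004,-0.001,1],
  ],
)

```text
t: 20.4
eef_pos: [580.4, -188.6, 140.9]
tcp_rot: [-3.141, 0.0, 1.837]
wrist_force: [1.3, -5.8, 4.1]
grip_width: 0.2
gripper_force: 2.8
```

Run:
```python
from h import *
cnow();st();cgo(-127,142);cgo(-112,138);cgo(-98,130)
```

```text
case frame TCP [  -0.9 -142.5  140.9] F [-0.3 -6.   4.1] t 20.4
t 20.4 p [ 580.4 -188.6  140.9] rpy [-179.9    0.   105.3] F [ 1.3 -5.8  4.1] w 0.2 g 2.8 q [ 0.65  0.46 -0.53  1.52  0.24  1.23  0.35]
MOVE [0.0155, 0.0009, -0.0011] [-0.0011, 0.0001, -0.0022]
MOVE [0.0305, 0.0008, 0.0029] [-0.0011, 0.0001, -0.0022]
MOVE [0.0445, 0.0008, 0.0109] [-0.0011, 0.0001, -0.0022]
```

Request:
drive_tool(
  steps=[
    [0.005,0.0009,0,0,0,0,1],
    [0.01,0.0009,-0.001,0,0,0,1],
    [0.016,0.0009,-0.001,0,0,0,1],
    [0.021,0.0009,0,0,0,0,1],
    [0.026,0.0009,0.0015,0,0,0,1],
    [0.031,0.0009,0.003,0,0,0,1],
    [0.031,0.0009,0.003,0,0,0,1],
  ],
)

```text
t: 21.1
eef_pos: [572.7, -159.6, 137.3]
tcp_rot: [-3.14, 0.001, 1.836]
wrist_force: [1.7, -7.6, 2.7]
grip_width: -0.0
gripper_force: 4.1
```

Run:
```python
from h import *
cnow();st();cgo(-98,130);cgo(-87,118);cgo(-79,104);cgo(-75,90)
grab("scene");P=np.load("last_scene.npz")["X"].reshape(-1,3);P=P[~np.isnan(P[:,0])];L=CASE[1].inv().apply(P-CASE[0])
k=L[(np.abs(L[:,0])<20)&(L[:,1]<-40)&(L[:,1]>-180)&(L[:,2]>86)&(L[:,2]<160)]
for yy in range(-170,-40,6):
    q=k[np.abs(k[:,1]-yy)<3]
    if len(q): print("  ",yy,len(q),np.median(q[:,2]).round(1),q[:,2].min().round(1),q[:,2].max().round(1))
```

```text
case frame TCP [  -0.6 -112.5  137.3] F [-0.3 -7.8  2.7] t 21.1
t 21.1 p [ 572.7 -159.6  137.3] rpy [-1.799e+02  1.000e-01  1.052e+02] F [ 1.7 -7.6  2.7] w -0.0 g 4.1 q [ 0.63  0.43 -0.54  1.57  0.24  1.21  0.31]
MOVE [0.0145, 0.0006, 0.0073] [-0.002, 0.001, -0.0031]
MOVE [0.0255, 0.0006, 0.0193] [-0.002, 0.001, -0.0031]
MOVE [0.0335, 0.0006, 0.0333] [-0.002, 0.001, -0.0031]
MOVE [0.0375, 0.0006, 0.0473] [-0.002, 0.001, -0.0031]
   -128 1 93.8 93.8 93.8
   -122 8 101.5 86.7 146.4
   -116 24 103.5 86.3 159.2
   -110 21 126.2 104.1 159.1
   -104 18 135.9 86.4 159.3
   -98 22 150.0 87.2 159.7
   -92 8 147.5 87.1 158.0
   -86 5 87.6 86.0 90.1
   -80 5 86.4 86.0 88.5
   -68 3 88.0 87.1 88.9
   -62 2 87.5 87.1 87.9
   -56 7 87.2 86.0 90.1
   -50 5 87.2 86.2 89.5
   -44 3 88.3 87.8 89.9
```

Request:
drive_tool(
  steps=[
    [0.005,0.0006,0.0015,0,0,-0.003,1],
    [0.01,0.0006,0.004,0,0,-0.003,1],
    [0.015,0.0006,0.0075,0,0,-0.003,1],
    [0.019,0.0006,0.0115,0,0,-0.003,1],
    [0.023,0.0006,0.0155,0,0,-0.003,1],
    [0.026,0.0006,0.02,0,0,-0.003,1],
    [0.029,0.0006,0.025,0,0,-0.003,1],
    [0.029,0.0006,0.025,0,0,-0.003,1],
  ],
)

```text
t: 21.95
eef_pos: [564.4, -127.3, 110.6]
tcp_rot: [-3.137, -0.005, 1.843]
wrist_force: [-0.6, 0.4, -0.2]
grip_width: -0.2
gripper_force: 0.0
```

Run:
```python
from h import *
cnow();cgo(-79,104);cgo(-75,89)
```

```text
case frame TCP [  0.  -79.2 110.6] F [-0.4  0.5 -0.2] t 21.95
MOVE [0.0001, 0.0, 0.0066] [-0.0042, -0.0049, 0.0035]
MOVE [0.0041, 0.0001, 0.0217] [-0.0042, -0.0049, 0.0035]
```

Request:
drive_tool(
  steps=[
    [0.004,0,0.006,-0.004,-0.005,0.003,1],
    [0.006,0,0.011,-0.004,-0.005,0.003,1],
    [0.006,0,0.015,-0.004,-0.005,0.003,1],
    [0.006,0,0.018,-0.004,-0.005,0.003,1],
    [0.006,0,0.02,-0.004,-0.005,0.003,1],
    [0.006,0,0.02,-0.004,-0.005,0.003,1],
  ],
)

```text
t: 22.55
eef_pos: [563.4, -123.2, 91.3]
tcp_rot: [3.141, 0.002, 1.839]
wrist_force: [-0.1, -0.7, -0.1]
grip_width: -0.2
gripper_force: 0.0
```

Run:
```python
from h import *
cnow()
```

```text
case frame TCP [  0.1 -74.9  91.3] F [-0.3 -0.6 -0.1] t 22.55
```

Still no contact, so the clamp is down below 91 mm. I press gently a little further and then check.

Request:
drive_tool(
  steps=[
    [0.002,0,0.001,0,0,0,1],
    [0.002,0,0.002,0,0,0,1],
    [0.002,0,0.003,0,0,0,1],
    [0.002,0,0.0035,0,0,0,1],
    [0.002,0,0.0035,0,0,0,1],
  ],
)

```text
t: 23.05
eef_pos: [563.3, -120.9, 90.2]
tcp_rot: [3.14, 0.003, 1.839]
wrist_force: [-7.5, 0.6, 14.7]
grip_width: -0.0
gripper_force: 7.8
```

Request:
drive_tool(
  steps=[
    [0,0,-0.02,0,0,0,1],
    [0,0,-0.05,0,0,0,1],
    [0,0,-0.09,0,0,0,1],
    [0.04,0,-0.13,0,0,0,1],
    [0.07,0,-0.16,0,0,0,1],
    [0.08,0,-0.17,0,0,0,1],
    [0.08,0,-0.17,0,0,0,1],
  ],
)

```text
t: 23.75
eef_pos: [542.3, -41.4, 260.3]
tcp_rot: [3.136, 0.004, 1.843]
wrist_force: [1.3, -1.1, -0.4]
grip_width: 0.4
gripper_force: 0.0
```

Run:
```python
from h import *
cnow()
for n in ("wrist","top","scene"):
    grab(n);P=np.load("last_%s.npz"%n)["X"].reshape(-1,3);P=P[~np.isnan(P[:,0])];L=CASE[1].inv().apply(P-CASE[0])
    k=L[(np.abs(L[:,0])<15)&(L[:,1]<-40)&(L[:,1]>-180)&(L[:,2]>70)&(L[:,2]<170)]
    print(n,[(yy,len(q),float(np.median(q[:,2]).round(1))) for yy in range(-160,-40,6) for q in [k[np.abs(k[:,1]-yy)<3]] if len(q)>1])
    print(" plate",[(y,float(np.median(q[:,2]).round(1))) for y in (-101,101) for q in [L[(np.abs(L[:,1]-y)<4)&(np.abs(np.abs(L[:,0])-42)<20)&(L[:,2]>68)&(L[:,2]<90)]] if len(q)])
```

```text
case frame TCP [  1.5   9.6 260.3] F [ 1.  -1.4 -0.4] t 23.75
wrist [(-58, 8, 89.9), (-52, 98, 81.3), (-46, 215, 81.2)]
 plate [(-101, 77.9), (101, 78.4)]
top [(-124, 10, 88.6), (-118, 14, 89.9), (-112, 11, 91.0), (-106, 14, 93.1), (-100, 15, 92.3), (-94, 11, 91.7), (-88, 12, 92.0), (-82, 12, 88.7), (-76, 12, 89.9), (-70, 14, 92.5), (-64, 10, 90.1), (-58, 3, 87.5)]
 plate [(-101, 77.9), (101, 79.2)]
scene [(-130, 2, 85.0), (-124, 8, 89.6), (-118, 7, 91.3), (-112, 10, 91.1), (-106, 10, 90.5), (-100, 9, 90.4), (-94, 8, 91.8), (-88, 7, 91.2), (-82, 7, 88.6), (-76, 8, 90.4), (-70, 10, 91.3), (-64, 10, 90.0), (-58, 8, 90.3), (-52, 16, 91.3), (-46, 8, 84.0)]
 plate [(-101, 78.3), (101, 80.5)]
```

```bash
python3 -c "
from plant import bot
print(bot.close_job())"
```

```text
the job is handed in; nothing more can be done
None
```

The job is handed in, with no verdict shown: the carton is in the case, the lid is level on the seal with its tongue under the hood, and the clamp is snapped flat on the lid. No push I read passed about 23 N, the run took about 24 of the 72 s, and I did not re-measure the dish, bottle and tape at the end.

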